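# Shut the die cabinet and hold the last die over its turret station

### The job

We are fitting the last die to the turret, and the open door of the die cabinet stands in the way: first push that door fully shut, until its ball catch snaps and it sits flush. Then take the tall die with the slim stem and knurled knob out of the black rack tray, carry it clear over what stands in between and bring it, upright and thread down, straight over the one empty station of the turret, stopping with its foot about 10 mm above the bushing; it must not touch the turret or the dies fitted there. Finish holding it still in the gripper just there, so that I can screw it in by hand, and leave everything else where it stands.

Things in the scene. Friction and masses are not known exactly. Their poses are not given: they have to be found in the camera images.
- door (a joint): Hinge of the door of the grey steel die cabinet (230 mm wide, 150 deep, 210 high, 223 with a pad on top, its front towards the robot). 0 rad = shut, grows as it opens towards the robot. Swings freely and stays where left. In the last 0.06 rad a spring ball catch rides over a bump: about 5 N at the free edge snaps it past 0.03, then it is drawn to 0 and held.
- door_hinge (a point): Point on the vertical hinge axis, at the +y side of the cabinet's front, in the middle of the door's 14 mm thickness, 177 mm above the bench. Does not move with the door, but its axes turn with it: -y runs along the door from hinge to free edge, -x points out of the outer face, z up.
- door_push (a point): Good place to push, on the door's outer face: 175 mm from the hinge axis (door 222 mm wide), 177 mm above the bench; the door spans 12 to 202 mm above it. Axes as door_hinge: -x points out of the outer face. A bow handle stands 23 mm out from the face near the free edge, 41 to 114 mm up the door (53 to 126 mm above the bench): keep fingertips above 135 mm.
- die: The die to bring: steel, the only one in the tray with a slim dark stem and small knurled knob. Origin at the centre of its foot, z up. Round: 22 mm barrel 0 to 56 mm up, 34 mm lock ring 22 to 31, 16 mm neck to 62, 11 mm stem to 78, 17 mm knob to 92. 0.26 kg. Stands loosely in a tray hole, lock ring on the tray's top, foot 10 mm above the bench. Grip the barrel above the ring.
- bushing: The empty station of the turret: a steel bushing with a 36 mm flange and an open 24 mm bore, the only one without a die. Origin at the centre of the bore on the flange's top face, z up; 98 mm above the bench, 3 mm above the disc.
- turret: The die turret on its stand, fixed: aluminium disc 130 mm in diameter, 20 mm thick, top face 95 mm above the bench, bolt head in the centre 11 mm higher, four stations equally spaced on an 80 mm circle, so neighbours are 57 mm apart. Origin under its centre on the bench, z up; the stations lie at 45, 135, 225 and 315 degrees from its x axis. Base plate 130 mm square.
- tray: Black printed rack tray, 250 x 130 mm, 32 mm high, fixed. Origin under its centre, x along its length. Four die holes lie in a line along x at -84, -28, 28 and 84 mm and at y = -37 mm; a shallow trough takes up the +y side. Three of the holes hold dies in any order, a gripper closing along the tray's y clears the neighbours.
- fitted_hex: Die already fitted in another station of the turret, fixed, a hexagon head, stands 40 mm above its flange (34 mm across at its lock ring). Origin at the flange's top face on its axis, 98 mm above the bench.
- fitted_dome: Die already fitted in another station of the turret, fixed, a domed top, stands 46 mm above its flange (34 mm across at its lock ring). Origin at the flange's top face on its axis, 98 mm above the bench.
- fitted_cap: Die already fitted in another station of the turret, fixed, a plain round aluminium cap, stands 34 mm above its flange (34 mm across at its lock ring). Origin at the flange's top face on its axis, 98 mm above the bench.
- die_hex: Other loose die in the tray, 62 mm tall overall, hexagon head 25 mm across; origin at its foot, 10 mm above the bench. Leave it alone.
- die_dome: Other loose die in the tray, 68 mm tall overall, domed top; origin at its foot, 10 mm above the bench. Leave it alone.
- cartons: Two yellow cartons, one on the other, 75 x 55 x 60 mm high in all; origin at its underside. Leave it alone.
- lock_ring: Loose dark ring 38 mm across, 9 mm thick, lying flat; origin at its underside. Leave it alone.
- pliers: Pliers lying flat, 160 mm long, about 16 mm high; origin at its underside. Leave it alone.
- screwdriver: Screwdriver lying flat, 200 mm long; origin at its underside. Leave it alone.
- spray_bottle: Spray bottle, 72 mm across, 212 mm high; origin at its underside. Leave it alone.
- lube_bottle: Black bottle, 56 mm across, 140 mm high; origin at its underside. Leave it alone.
Mind the look-alikes: they are no part of the job. What is shaped like the die but red or turquoise is not meant.

How it is judged:
By the outcome, as a careful person would: the job done as asked, in the order asked, and still so for the second after the job is handed in, while the arm keeps its last pose, push and grip.
It also fails if it takes over 64 s, if anything falls off the work surface, if the arm or the gripper's body presses on something with over 40 N, if the wrist force passes 120 N, or if a joint passes its speed limit or range.

### The arm

A 6-joint arm with a two-finger parallel gripper is mounted at the origin on the work surface. World frame = base frame: x ahead of the robot, y to its left, z up, the work surface at z = 0. Lengths are in mm, angles in rad, forces in N, time in s.
With the tool pointing down it reaches from about 275 to 750 mm from the base axis. Payload 10.2 kg.
Tool frame: the origin (TCP) lies at the very end of the fingers, on their centre line; the grasp point (between the pads) lies bot.tcp_to_grasp behind it (bot.tcp_to_grasp is the distance from the TCP to the grasp point, in mm); z points along the fingers, y is the line along which they close (so a half turn about z gives the same grasp; the last joint's range is limited). The gripper opens to 85 mm and grips with 20 to 120 N. Pads are 22 mm wide; open, the fingers measure 114 mm over their backs; the gripper's body (76 mm by 85 mm) begins 54 mm behind the grasp point. The pads swing forward as they close: fully open they stand 13 mm farther back than shut.
Start: joints at [0.982, 0.313, 1.498, -0, 1.331, -0.223], TCP at [187.804, 490.266, 231.294] pointing down, gripper open.
Joint ranges: [-2.94, 2.94], [-0.97, 2.17], [0.19, 2.56], [-1.23, 4.37], [0.02, 3.11], [-2.88, 2.88]. Speed limits (rad/s): [2.39, 2.39, 3.01, 3.14, 3.14, 3.14].

### API

Orientations are given as [roll, pitch, yaw] about the fixed x, y, z axes, in that order (R = Rz(yaw) Ry(pitch) Rx(roll)).
In Python, from bench import telemetry, imaging, bot gives the robot as it stands.
- The arm moves only by the tool drive_tool, never from a script. Its argument "increments" is a list of rows, each an object of numbers: "dx", "dy", "dz": the shift along the tool's x, y, z in cm; "twist": the turn about the tool's z in rad; "grip": the finger opening in cm, from 0 to 8.54. In form: [{"dx": .., "dy": .., "dz": .., "twist": .., "grip": ..}, ...]. A call has 1 to 20 rows; each row is the pose to reach, as a shift and turn from the pose commanded when the call began, along the tool's axes at that moment; what a row does not reach only later rows make up. A row lasts 1/10 s, in which the tool goes at most 50 mm and 8.59 degrees, less where a joint would pass 70% of its speed; a pose out of reach is approached as far as the arm can. A call with a gripper value outside its range is refused whole. The fingers move at their own pace and stop on an object; "grip_force" is the grip in N (left out, the last holds). Time passes only in rows, so rows that repeat a pose let the fingers close. It gives the time, the measured TCP pose, the force, the opening and the grip force at its end, in the units of the state.
- telemetry.state(): the state, without advancing time (a new reading comes with each control period).
- imaging.capture(name): name is "side" or "top" or "wrist"; returns a dict with "frame" (400x640x3 uint8, blue, green, red), "fx", "fy", "cx", "cy" (pixels), "D" ([k1, k2, p1, p2, k3] as OpenCV has them; the pictures are not rectified), "world_to_cam" (4x4, takes a point from world to camera coordinates); the wrist camera has in their place "T_tool_cam" (4x4, takes a point from camera to tool coordinates, whose origin is the TCP and whose axes are the flange's). Camera axes: x right, y up, looking along -z (the intrinsics and any distortion apply to the point x, -y, -z); pixel columns grow to the right and rows downward; lengths in mm; the calibration is good to about 2 mm. A picture is of the moment at which its call begins: read the wrist's pose just before it. There is no depth.
- bot.hand_in(): hands the job in; it is judged then, once.
The state is a dict: "time": time; "joint_positions": joint angles; "dq": joint speeds; "effort": joint torques, N m; "ee_pos": TCP position; "tool_rot": TCP orientation; "contact_force": force on the tool from outside, world axes, zero at the start; "moment": the same for the moment, N m; "width": finger opening in mm; "finger_force": force on a finger pad.
Only numpy, scipy, OpenCV 4.12 (cv2) and the standard library are available. Lean on these libraries where they do the work, as an engineer would, in place of code of your own. Each camera call takes 0.05 s, during which the arm holds its last target. There are 200 camera calls.

## Working session

There is one attempt and no reset: what is moved stays moved. The work goes in short steps, Python scripts to look and compute and a tool call to move; the robot and the scene stay as the last step left them, time stands still between calls to the robot, and variables do not carry over. Pictures are saved under pics/ and viewed, at most 12 in all, crops included, and the job is handed in when it is done.

Besides the shell and the picture viewer there is one more tool, called after ">>>" as name(argument=value, ...), one argument or row to a line, values as JSON. drive_tool: Moves the arm, as the interface text tells. Its arguments: {"type":"object","properties":{"increments":{"type":"array","items":{"type":"object","properties":{"dx":{"type":"number"},"dy":{"type":"number"},"dz":{"type":"number"},"twist":{"type":"number"},"grip":{"type":"number"}}}},"grip_force":{"type":"number"}},"required":["increments"]}

```bash
mkdir -p pics; cat > h.py <<'E'
import numpy as np, cv2
from bench import telemetry, imaging, bot
def ray(c,px,W2C=None):
    K=np.array([[c['fx'],0,c['cx']],[0,c['fy'],c['cy']],[0,0,1.]])
    p=cv2.undistortPoints(np.array([[px]],float),K,np.array(c['D'],float))[0,0]
    M=np.array(W2C if W2C is not None else c['world_to_cam']); R,t=M[:3,:3],M[:3,3]
    return -R.T@t, R.T@np.array([p[0],-p[1],-1.])
def atz(c,px,z,W=None):
    o,d=ray(c,px,W); return o+d*(z-o[2])/d[2]
def proj(c,X):
    K=np.array([[c['fx'],0,c['cx']],[0,c['fy'],c['cy']],[0,0,1.]])
    M=np.array(c['world_to_cam']); q=(M[:3,:3]@np.atleast_2d(X).T).T+M[:3,3]
    return cv2.projectPoints(q*[1,-1,-1],np.zeros(3),np.zeros(3),K,np.array(c['D'],float))[0][:,0]
E
python3 - <<'E'
from h import *
import pickle
for n in('side','top','wrist'):
    c=imaging.capture(n); pickle.dump(c,open(n+'.pkl','wb')); cv2.imwrite(f'pics/{n}0.png',c['frame'])
    print(n,c['fx'],np.round(c.get('world_to_cam',c.get('T_tool_cam')),3).tolist())
s=telemetry.state();print(s,bot.tcp_to_grasp)
E
```

```text
side 512.1669947706883 [[-0.925, -0.38, 0.019, 478.052], [0.226, -0.508, 0.831, -215.446], [-0.306, 0.773, 0.556, -1234.966], [0.0, 0.0, 0.0, 1.0]]
top 383.2765628221254 [[0.074, -0.997, 0.001, -31.746], [0.971, 0.072, 0.226, -553.34], [-0.225, -0.016, 0.974, -1240.225], [0.0, 0.0, 0.0, 1.0]]
wrist 328.7741804723654 [[0.001, 0.949, 0.314, 80.295], [1.0, -0.001, -0.0, -1.659], [-0.0, 0.314, -0.949, -142.871], [0.0, 0.0, 0.0, 1.0]]
{'time': 0.15, 'joint_positions': array([ 9.81598490e-01,  3.13313737e-01,  1.49824134e+00, -1.24879755e-05,
        1.33101501e+00, -2.23383923e-01]), 'dq': array([-0.00326057, -0.00350928, -0.00182418, -0.00067884,  0.00096973,
        0.00109833]), 'effort': array([ 8.76525737e-04, -4.12360561e+01, -2.59797907e+01, -2.34206855e-04,
        3.18496255e-03,  2.41090987e-06]), 'ee_pos': array([187.69493096, 490.09675974, 230.87849401]), 'tool_rot': array([-3.14063682e+00, -2.04705019e-04,  2.77578161e+00]), 'contact_force': array([-0.02819214, -0.31491534, -0.21334261]), 'moment': array([-0.00758936,  0.04994231,  0.04572305]), 'finger_force': 0.0, 'width': 84.95112075447136} 18.700000000000003
```

View pics/side0.png

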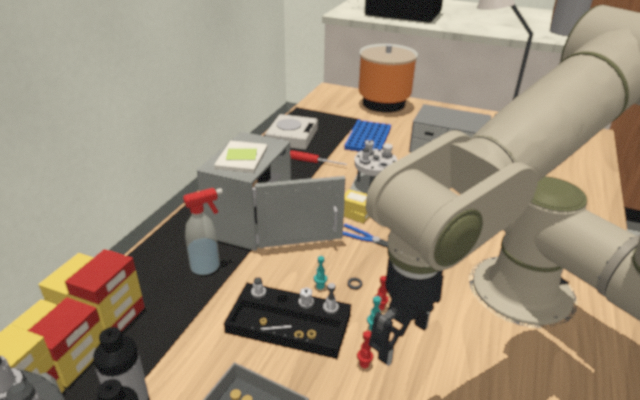

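View pics/top0.png

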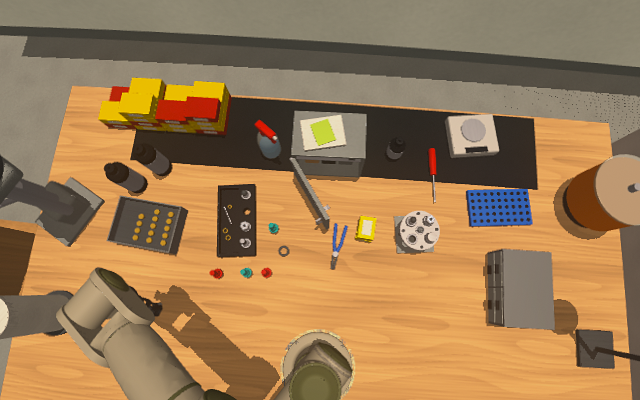

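The side view shows the open door (257–345, 178–248), the tray (225–352, 287–352) and the turret at about (372,160). In the top view the tray is at (237,220), the door runs from (293,160) to (325,228), and the turret is at (419,231). Next I'll enlarge both.

```bash
python3 - <<'E'
import cv2
t=cv2.imread('pics/top0.png');s=cv2.imread('pics/side0.png')
cv2.imwrite('pics/t1.png',cv2.resize(t[110:290,210:450],None,fx=3.33,fy=3.33,interpolation=cv2.INTER_CUBIC))
a=cv2.resize(s[260:360,220:353],(798,600),interpolation=cv2.INTER_CUBIC)
b=cv2.resize(s[130:205,335:402],(536,600),interpolation=cv2.INTER_CUBIC)
import numpy as np
cv2.imwrite('pics/s1.png',cv2.resize(np.hstack([a,b]),(800,360),interpolation=cv2.INTER_AREA))
E
```

```text
(no output)
```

View pics/t1.png

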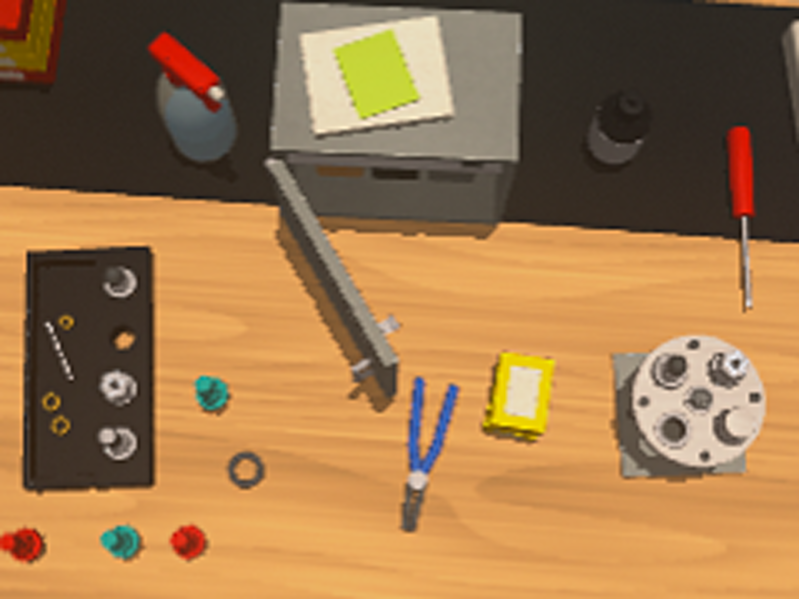

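View pics/s1.png

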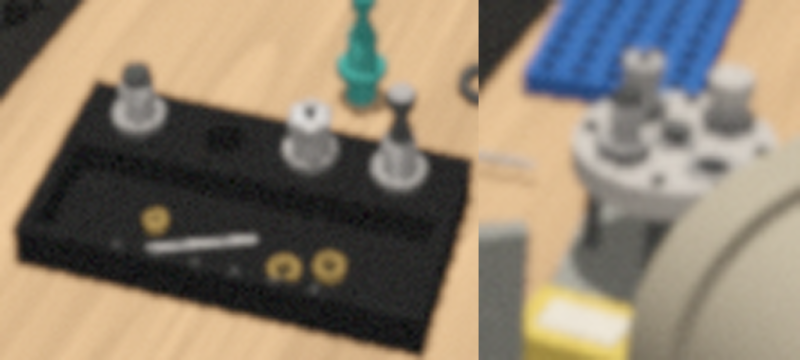

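Target candidates in the top crop are the dome at (120,281), the hex at (118,388), the slim-stemmed die at (118,443), turquoise look-alikes at (210,393) and (122,541), and red ones at (22,545) and (188,541). The side crop shows the dark slim stem and knob at (400,110), so I choose the one at (118,443), the tray hole nearest the robot. The empty bore in the turret is at (674,430).

```bash
python3 - <<'E'
from h import *
import pickle
c=pickle.load(open('top.pkl','rb'));sd=pickle.load(open('side.pkl','rb'))
P=lambda U,V,z:atz(c,(210+U/3.33,110+V/3.33),z).round(1)
S=lambda U,V,z:atz(sd,(220+U/.6/6,260+V/.6/6),z).round(1)
f=798/1334*800/800
for n,a in dict(trayTL=(27,252,32),trayTR=(150,248,32),trayBR=(153,487,32),trayBL=(26,488,32),ring=(121,446,41),knob=(106,437,102),hexring=(120,388,41),
 disc=(698,400,95),bore=(674,431,98),dome=(669,372,101),cap=(735,424,132),hexf=(735,360,138),discL=(633,400,95),discR=(765,398,95),discT=(700,335,95),discB=(700,467,95),
 hinge_out=(268,163,202),hinge_in=(285,158,202),free_out=(385,366,202),free_in=(397,355,202),cabFL=(272,152,210),cabFR=(520,158,210),cabBL=(282,4,210),cabBR=(522,13,210),
 cartTL=(505,353,60),cartBR=(545,435,60)).items(): print(n,P(*a))
E
```

```text
trayTL [579.2 395.9  32. ]
trayTR [593.1 266.1  32. ]
trayBR [344.  234.2  32. ]
trayBL [333.  363.1  32. ]
ring [382.  269.6  41. ]
knob [383.8 271.9 102. ]
hexring [441.  277.7  41. ]
disc [ 463.5 -300.5   95. ]
bore [ 430.9 -277.1   98. ]
dome [ 488.1 -270.   101. ]
cap [ 437.  -327.5  132. ]
hexf [ 497.5 -325.1  138. ]
discL [ 458.9 -236.7   95. ]
discR [ 470.2 -366.5   95. ]
discT [ 528.6 -301.2   95. ]
discB [ 398.1 -303.9   95. ]
hinge_out [639.4 129.5 202. ]
hinge_in [645.4 114.1 202. ]
free_out [456.1   6.3 202. ]
free_in [466.9  -3.7 202. ]
cabFL [647.7 125.8 210. ]
cabFR [ 658.9 -104.1  210. ]
cabBL [797.1 130.6 210. ]
cabBR [804.9 -98.8 210. ]
cartTL [ 503.  -111.8   60. ]
cartBR [ 422.8 -156.2   60. ]
```

>>> drive_tool(
  increments=[
    {"dx": -2,"dy": -1.5,"dz": 0,"twist": -0.04,"grip": 0},
    {"dx": -5,"dy": -3.5,"dz": 0,"twist": -0.1,"grip": 0},
    {"dx": -9,"dy": -6.5,"dz": 0,"twist": -0.17,"grip": 0},
    {"dx": -13,"dy": -9.5,"dz": 0,"twist": -0.24,"grip": 0},
    {"dx": -17,"dy": -12.5,"dz": 0,"twist": -0.31,"grip": 0},
    {"dx": -21,"dy": -15.3,"dz": 0,"twist": -0.37,"grip": 0},
    {"dx": -25,"dy": -18.2,"dz": 0,"twist": -0.41,"grip": 0},
    {"dx": -29,"dy": -21.1,"dz": 0,"twist": -0.41,"grip": 0},
    {"dx": -33,"dy": -24,"dz": 0,"twist": -0.41,"grip": 0},
    {"dx": -36.5,"dy": -26.5,"dz": 0,"twist": -0.41,"grip": 0},
    {"dx": -39,"dy": -28.3,"dz": 0,"twist": -0.41,"grip": 0},
    {"dx": -39.6,"dy": -28.8,"dz": 0,"twist": -0.41,"grip": 0},
    {"dx": -39.6,"dy": -28.8,"dz": 0,"twist": -0.41,"grip": 0},
  ],
)

```text
time: 1.45
ee_pos: [454.6, 79.2, 231.0]
tool_rot: [3.141, -0.001, -3.099]
contact_force: [0.4, 0.8, -0.1]
width: -0.1
finger_force: 0.0
```

```bash
python3 - <<'E'
from h import *
from scipy.spatial.transform import Rotation as Ro
s=telemetry.state();print(s['ee_pos'],s['tool_rot'],s['contact_force'],s['width'],s['time'])
c=imaging.capture('wrist');T=np.eye(4);T[:3,:3]=Ro.from_euler('xyz',s['tool_rot']).as_matrix();T[:3,3]=s['ee_pos']
W=np.linalg.inv(T@c['T_tool_cam'])
import pickle;pickle.dump((c,W),open('w1.pkl','wb'))
cv2.imwrite('pics/w1.png',c['frame'])
t=imaging.capture('top');cv2.imwrite('pics/top1.png',t['frame'])
R=T[:3,:3];h=np.array([641,121.])
for th in (1.05,.9,.75,.6,.45,.3,.2,.1,.05,0,-.03,-.06):
    d=np.array([np.cos(-np.pi/2+.045-th),np.sin(-np.pi/2+.045-th)]);n=np.array([np.cos(np.pi+.045-th),np.sin(np.pi+.045-th)])
    p=np.r_[h+172*d+n*(7+13),168]
    print(th,p.round(0),((p-s['ee_pos'])@R/10).round(2))
E
```

```text
[454.64147627  79.18039205 230.96118358] [ 3.14136489e+00 -8.23454287e-04 -3.09903124e+00] [ 0.37970048  0.79155543 -0.06257812] -0.10903033384569509 1.45
1.05 [485.  46. 168.] [-2.9  -3.48  6.29]
0.9 [498.  23. 168.] [-4.11 -5.78  6.29]
0.75 [514.   3. 168.] [-5.64 -7.87  6.29]
0.6 [533. -15. 168.] [-7.47 -9.71  6.29]
0.45 [555. -29. 168.] [ -9.56 -11.26   6.29]
0.3 [578. -40. 168.] [-11.85 -12.47   6.28]
0.2 [595. -46. 168.] [-13.47 -13.09   6.28]
0.1 [612. -50. 168.] [-15.14 -13.54   6.28]
0.05 [620. -51. 168.] [-15.99 -13.7    6.28]
0 [629. -52. 168.] [-16.84 -13.82   6.28]
-0.03 [634. -52. 168.] [-17.36 -13.87   6.28]
-0.06 [639. -52. 168.] [-17.88 -13.91   6.28]
```

View pics/w1.png

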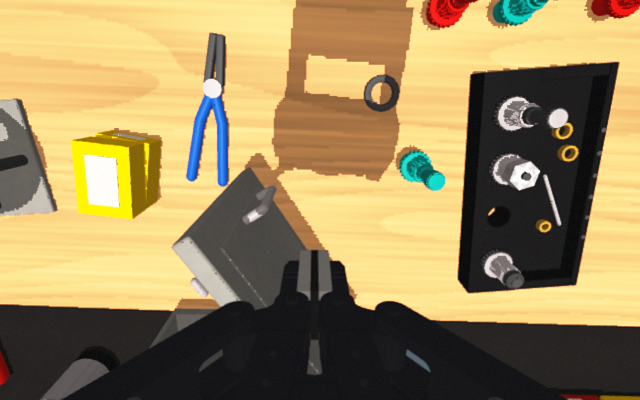

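The wrist view shows the slim-stemmed die with its ring at about (516,113) and knob at (558,118), the hex at (515,175) and the dome at (505,268). The fingers at (315,270) stand on the door's outer side, as I wanted. Now I descend and push.

>>> drive_tool(
  increments=[
    {"dx": 0,"dy": 0,"dz": 2,"grip": 0},
    {"dx": 0,"dy": 0,"dz": 5,"grip": 0},
    {"dx": 0,"dy": 0,"dz": 6.3,"grip": 0},
    {"dx": -1,"dy": -1.2,"dz": 6.3,"grip": 0},
    {"dx": -2,"dy": -2.4,"dz": 6.3,"grip": 0},
    {"dx": -2.9,"dy": -3.5,"dz": 6.3,"grip": 0},
    {"dx": -3.5,"dy": -4.6,"dz": 6.3,"grip": 0},
    {"dx": -4.1,"dy": -5.8,"dz": 6.3,"grip": 0},
    {"dx": -4.8,"dy": -6.8,"dz": 6.3,"grip": 0},
    {"dx": -5.6,"dy": -7.9,"dz": 6.3,"grip": 0},
    {"dx": -6.5,"dy": -8.8,"dz": 6.3,"grip": 0},
    {"dx": -7.5,"dy": -9.7,"dz": 6.3,"grip": 0},
    {"dx": -8.5,"dy": -10.5,"dz": 6.3,"grip": 0},
    {"dx": -9.6,"dy": -11.3,"dz": 6.3,"grip": 0},
  ],
)

```text
invalid input at $.increments[0]: expected keys dx, dy, dz, twist, grip
```

```bash
python3 - <<'E'
from h import *
t=imaging.capture('top');s=imaging.capture('side')
cv2.imwrite('pics/m1.png',np.hstack([cv2.resize(t['frame'][110:290,240:400],(480,540)),cv2.resize(s['frame'][120:300,190:296],(318,540))]))
E
```

```text
(no output)
```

View pics/m1.png

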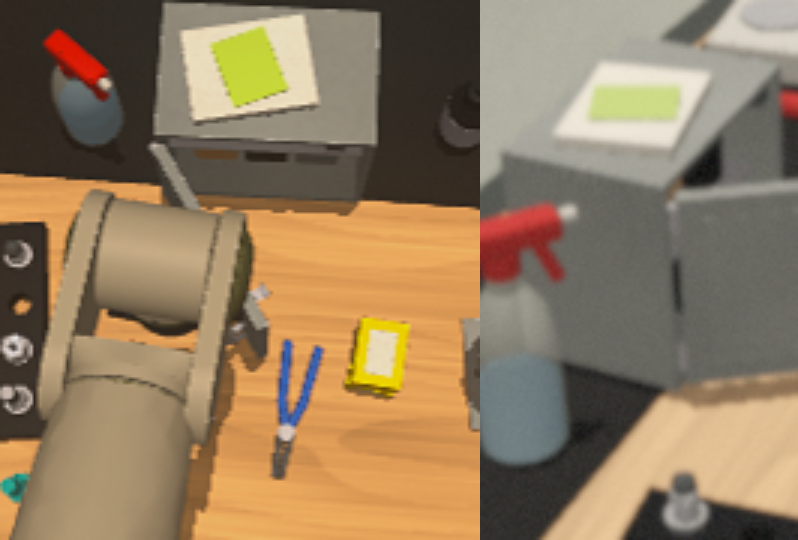

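The call was refused because every row needs a twist value. The picture shows the door still open, with its free edge at (255,330), and the hinge at (680,290) in the side crop. I'll resend it.

>>> drive_tool(
  increments=[
    {"dx": 0,"dy": 0,"dz": 2,"twist": 0,"grip": 0},
    {"dx": 0,"dy": 0,"dz": 5,"twist": 0,"grip": 0},
    {"dx": 0,"dy": 0,"dz": 6.3,"twist": 0,"grip": 0},
    {"dx": -1,"dy": -1.2,"dz": 6.3,"twist": 0,"grip": 0},
    {"dx": -2,"dy": -2.4,"dz": 6.3,"twist": 0,"grip": 0},
    {"dx": -2.9,"dy": -3.5,"dz": 6.3,"twist": 0,"grip": 0},
    {"dx": -3.5,"dy": -4.6,"dz": 6.3,"twist": 0,"grip": 0},
    {"dx": -4.1,"dy": -5.8,"dz": 6.3,"twist": 0,"grip": 0},
    {"dx": -4.8,"dy": -6.8,"dz": 6.3,"twist": 0,"grip": 0},
    {"dx": -5.6,"dy": -7.9,"dz": 6.3,"twist": 0,"grip": 0},
    {"dx": -6.5,"dy": -8.8,"dz": 6.3,"twist": 0,"grip": 0},
    {"dx": -7.5,"dy": -9.7,"dz": 6.3,"twist": 0,"grip": 0},
    {"dx": -8.5,"dy": -10.5,"dz": 6.3,"twist": 0,"grip": 0},
    {"dx": -9.6,"dy": -11.3,"dz": 6.3,"twist": 0,"grip": 0},
  ],
)

```text
time: 3.05
ee_pos: [556.2, -29.7, 168.2]
tool_rot: [3.142, -0.0, -3.097]
contact_force: [0.1, 0.5, 0.2]
width: -0.2
finger_force: 0.2
```

>>> drive_tool(
  increments=[
    {"dx": -1.1,"dy": -0.7,"dz": 0,"twist": 0,"grip": 0},
    {"dx": -2.3,"dy": -1.2,"dz": 0,"twist": 0,"grip": 0},
    {"dx": -3.1,"dy": -1.5,"dz": 0,"twist": 0,"grip": 0},
    {"dx": -3.9,"dy": -1.8,"dz": 0,"twist": 0,"grip": 0},
    {"dx": -4.7,"dy": -2.1,"dz": 0,"twist": 0,"grip": 0},
    {"dx": -5.5,"dy": -2.3,"dz": 0,"twist": 0,"grip": 0},
    {"dx": -6.0,"dy": -2.4,"dz": 0,"twist": 0,"grip": 0},
    {"dx": -6.4,"dy": -2.4,"dz": 0,"twist": 0,"grip": 0},
    {"dx": -6.4,"dy": -2.4,"dz": 0,"twist": 0,"grip": 0},
  ],
)

```text
time: 3.95
ee_pos: [620.7, -50.2, 168.2]
tool_rot: [-3.141, -0.0, -3.097]
contact_force: [-0.6, -0.3, -0.6]
width: 0.2
finger_force: 0.0
```

```bash
python3 - <<'E'
from h import *
t=imaging.capture('top');s=imaging.capture('side')
cv2.imwrite('pics/m2.png',np.hstack([cv2.resize(t['frame'][110:290,240:400],(480,540)),cv2.resize(s['frame'][120:300,190:296],(318,540))]))
E
```

```text
(no output)
```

View pics/m2.png

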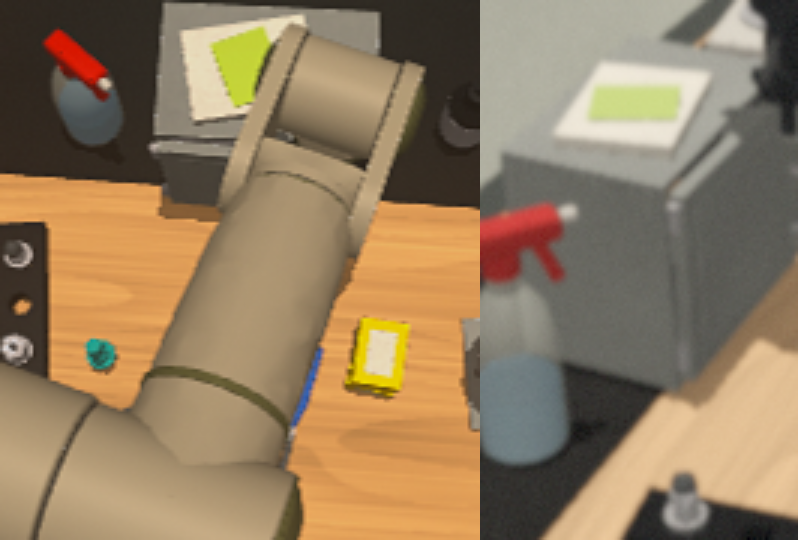

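The door is nearly shut: it runs from (675,200) to (745,130) in the side crop, with a small gap. I'll keep pressing slowly and watch the force.

>>> drive_tool(
  increments=[
    {"dx": -0.2,"dy": 0,"dz": 0,"twist": 0,"grip": 0},
    {"dx": -0.4,"dy": 0,"dz": 0,"twist": 0,"grip": 0},
    {"dx": -0.6,"dy": 0,"dz": 0,"twist": 0,"grip": 0},
    {"dx": -0.8,"dy": 0,"dz": 0,"twist": 0,"grip": 0},
    {"dx": -0.8,"dy": 0,"dz": 0,"twist": 0,"grip": 0},
  ],
)

```text
time: 4.55
ee_pos: [628.5, -49.7, 168.3]
tool_rot: [3.142, -0.001, -3.097]
contact_force: [-2.7, 0.1, 1.9]
width: 0.0
finger_force: 1.5
```

>>> drive_tool(
  increments=[
    {"dx": -0.1,"dy": 0,"dz": 0,"twist": 0,"grip": 0},
    {"dx": -0.2,"dy": 0,"dz": 0,"twist": 0,"grip": 0},
    {"dx": -0.3,"dy": 0,"dz": 0,"twist": 0,"grip": 0},
    {"dx": -0.4,"dy": 0,"dz": 0,"twist": 0,"grip": 0},
    {"dx": -0.4,"dy": 0,"dz": 0,"twist": 0,"grip": 0},
  ],
)

```text
time: 5.05
ee_pos: [628.6, -49.7, 168.3]
tool_rot: [3.141, -0.012, -3.097]
contact_force: [-29.4, -1.7, 11.5]
width: -0.2
finger_force: 15.2
```

>>> drive_tool(
  increments=[
    {"dx": 1,"dy": 0,"dz": 0,"twist": 0,"grip": 0},
    {"dx": 3,"dy": 0,"dz": 0,"twist": 0,"grip": 0},
    {"dx": 6,"dy": 0,"dz": -1,"twist": 0,"grip": 0},
    {"dx": 9,"dy": 2,"dz": -3,"twist": 0,"grip": 3},
    {"dx": 12,"dy": 6,"dz": -5,"twist": 0,"grip": 5},
    {"dx": 15,"dy": 10,"dz": -7,"twist": 0,"grip": 6},
    {"dx": 18,"dy": 14,"dz": -7,"twist": 0,"grip": 6},
    {"dx": 20,"dy": 17,"dz": -7,"twist": 0,"grip": 6},
    {"dx": 21,"dy": 19,"dz": -7,"twist": 0,"grip": 6},
    {"dx": 21,"dy": 19,"dz": -7,"twist": 0,"grip": 6},
  ],
)

```text
time: 6.05
ee_pos: [413.3, 132.9, 238.8]
tool_rot: [3.141, 0.002, -3.094]
contact_force: [0.4, -0.5, 0.6]
width: 60.3
finger_force: 0.0
```

```bash
python3 - <<'E'
from h import *
from scipy.spatial.transform import Rotation as Ro
import pickle
s=telemetry.state()
c=imaging.capture('wrist');T=np.eye(4);T[:3,:3]=Ro.from_euler('xyz',s['tool_rot']).as_matrix();T[:3,3]=s['ee_pos']
W=np.linalg.inv(T@c['T_tool_cam']);pickle.dump((c,W),open('w2.pkl','wb'))
t=imaging.capture('top')
a=cv2.resize(t['frame'][130:190,285:385],(800,480),interpolation=cv2.INTER_CUBIC)
cv2.imwrite('pics/m3.png',cv2.resize(a,(400,240)))
b=cv2.resize(c['frame'],(640,400)); b[0:0]=b[0:0]
cv2.imwrite('pics/m3.png',np.vstack([cv2.resize(a,(400,200)),cv2.resize(b,(400,250))]) if 0 else np.vstack([np.hstack([cv2.resize(a,(320,192)),np.zeros((192,320,3),np.uint8)]),b]))
(cc,W1)=pickle.load(open('w1.pkl','rb'))
for n,p,z in(('ring',(516,113),41),('knob',(558,118),102),('hexring',(512,170),41)): print(n,atz(cc,p,z,W1).round(1))
E
```

```text
ring [383.9 273.1  41. ]
knob [384.4 271.6 102. ]
hexring [440.7 282.4  41. ]
```

View pics/m3.png

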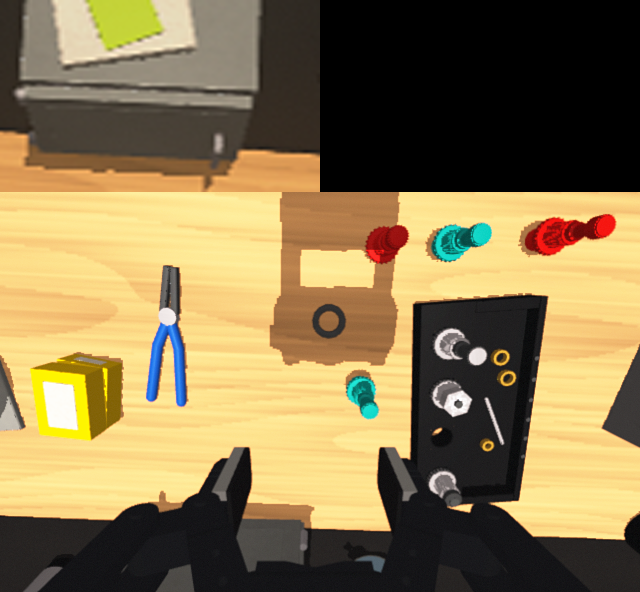

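The top crop shows the door flush along the cabinet front, from (15,92) to (252,100). The wrist view shows the target die clear, with its knob at (478,356). The estimates of the die axis agree at (384,272), so I go there with the fingers closing along the tray's y.

>>> drive_tool(
  increments=[
    {"dx": 0.6,"dy": 3,"dz": 0,"twist": -0.03,"grip": 6},
    {"dx": 1.2,"dy": 7,"dz": 0,"twist": -0.06,"grip": 6},
    {"dx": 1.8,"dy": 11,"dz": 0,"twist": -0.084,"grip": 6},
    {"dx": 2.3,"dy": 13.5,"dz": 1,"twist": -0.084,"grip": 6},
    {"dx": 2.3,"dy": 14,"dz": 4,"twist": -0.084,"grip": 6},
    {"dx": 2.3,"dy": 14,"dz": 7,"twist": -0.084,"grip": 6},
    {"dx": 2.3,"dy": 14,"dz": 10,"twist": -0.084,"grip": 6},
    {"dx": 2.3,"dy": 14,"dz": 12,"twist": -0.084,"grip": 6},
    {"dx": 2.3,"dy": 14,"dz": 12,"twist": -0.084,"grip": 6},
  ],
)

```text
time: 7.05
ee_pos: [384.8, 268.6, 116.0]
tool_rot: [-3.14, -0.005, -3.015]
contact_force: [-0.1, -0.5, 0.6]
width: 60.1
finger_force: 0.0
```

```bash
python3 - <<'E'
from h import *
from scipy.spatial.transform import Rotation as Ro
import pickle
c,W=pickle.load(open('w2.pkl','rb'))
for n,p,z in(('ring',(449,152),41),('knob',(478,164),102)): print(n,atz(c,p,z,W).round(1))
s=telemetry.state();c=imaging.capture('wrist');T=np.eye(4);T[:3,:3]=Ro.from_euler('xyz',s['tool_rot']).as_matrix();T[:3,3]=s['ee_pos']
W=np.linalg.inv(T@c['T_tool_cam']);c['world_to_cam']=W;pickle.dump(c,open('w3.pkl','wb'))
f=c['frame'].copy()
for z in(41,66,102):
  for x,y in proj(c,[384,272,z]): cv2.circle(f,(int(x),int(y)),2,(0,255,0),-1); print(z,x,y)
cv2.imwrite('pics/w3.png',f)
E
```

```text
ring [384.7 270.8  41. ]
knob [384.4 272.1 102. ]
41 321.2162194641793 213.39743428112797
66 321.9982027031796 226.98549310869004
102 323.4983771839941 253.0593101786011
```

View pics/w3.png

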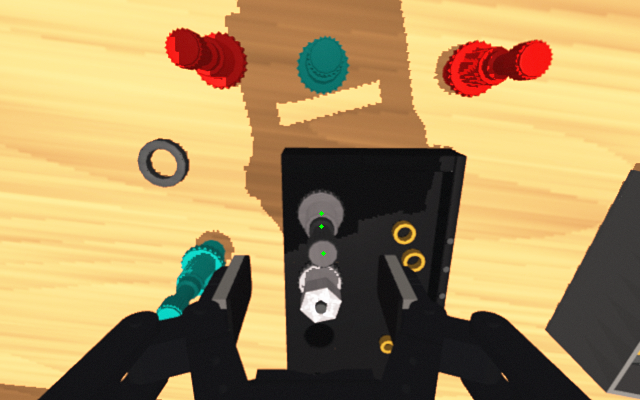

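The projected axis points fall on the die, at (321,213), (322,227) and (323,253), and the left finger clears the turquoise look-alike. I descend.

>>> drive_tool(
  increments=[
    {"dx": 0,"dy": 0.1,"dz": 2,"twist": 0,"grip": 6},
    {"dx": 0,"dy": 0.2,"dz": 4,"twist": 0,"grip": 6},
    {"dx": 0,"dy": 0.2,"dz": 6,"twist": 0,"grip": 6},
    {"dx": 0,"dy": 0.2,"dz": 6.5,"twist": 0,"grip": 6},
    {"dx": 0,"dy": 0.2,"dz": 6.5,"twist": 0,"grip": 6},
    {"dx": 0,"dy": 0.2,"dz": 6.5,"twist": 0,"grip": 6},
  ],
)

```text
time: 7.7
ee_pos: [385.8, 272.0, 54.6]
tool_rot: [3.141, 0.002, -3.014]
contact_force: [-0.3, 0.1, -0.7]
width: 60.3
finger_force: 0.0
```

>>> drive_tool(
  grip_force=50,
  increments=[
    {"dx": 0.15,"dy": 0,"dz": 0.7,"twist": 0,"grip": 6},
    {"dx": 0.15,"dy": 0,"dz": 1.1,"twist": 0,"grip": 6},
    {"dx": 0.15,"dy": 0,"dz": 1.1,"twist": 0,"grip": 4},
    {"dx": 0.15,"dy": 0,"dz": 1.1,"twist": 0,"grip": 3},
    {"dx": 0.15,"dy": 0,"dz": 1.1,"twist": 0,"grip": 2.4},
    {"dx": 0.15,"dy": 0,"dz": 1.1,"twist": 0,"grip": 1.8},
    {"dx": 0.15,"dy": 0,"dz": 1.1,"twist": 0,"grip": 1.8},
    {"dx": 0.15,"dy": 0,"dz": 1.1,"twist": 0,"grip": 1.8},
  ],
)

```text
time: 8.5
ee_pos: [383.5, 271.7, 42.7]
tool_rot: [3.141, 0.001, -3.013]
contact_force: [-1.2, 0.1, 4.7]
width: 19.9
finger_force: 48.8
```

>>> drive_tool(
  grip_force=70,
  increments=[
    {"dx": 0,"dy": 0,"dz": 0,"twist": 0,"grip": 1},
    {"dx": 0,"dy": 0,"dz": 0,"twist": 0,"grip": 1},
    {"dx": 0,"dy": 0,"dz": -0.5,"twist": 0,"grip": 1},
    {"dx": 0,"dy": 0,"dz": -1.5,"twist": 0,"grip": 1},
    {"dx": 0,"dy": 0,"dz": -3,"twist": 0,"grip": 1},
    {"dx": 0,"dy": 0,"dz": -5,"twist": 0,"grip": 1},
    {"dx": 0,"dy": 0,"dz": -7.5,"twist": 0,"grip": 1},
    {"dx": 0,"dy": 0,"dz": -10,"twist": 0,"grip": 1},
    {"dx": 0,"dy": 0,"dz": -10,"twist": 0,"grip": 1},
    {"dx": 0,"dy": 0,"dz": -10,"twist": 0,"grip": 1},
  ],
)

```text
time: 9.5
ee_pos: [383.1, 271.4, 142.1]
tool_rot: [-3.141, -0.0, -3.013]
contact_force: [-0.1, -0.5, -2.8]
width: 19.7
finger_force: 68.9
```

```bash
python3 - <<'E'
from h import *
from scipy.spatial.transform import Rotation as Ro
import pickle
s=telemetry.state();print(s['ee_pos'],s['contact_force'],s['moment'])
c=imaging.capture('wrist');T=np.eye(4);T[:3,:3]=Ro.from_euler('xyz',s['tool_rot']).as_matrix();T[:3,3]=s['ee_pos']
c['world_to_cam']=np.linalg.inv(T@c['T_tool_cam']);pickle.dump(c,open('w4.pkl','wb'))
f=c['frame'].copy();p0=s['ee_pos']
E=cv2.resize(f[140:340,220:420],(600,600),interpolation=cv2.INTER_CUBIC)
dz=-32.7 # foot rel TCP
for h in(0,31,92):
  a=np.linspace(0,2*np.pi,60);r={0:11,31:17,92:8.5}[h]
  q=proj(c,np.c_[p0[0]+r*np.cos(a),p0[1]+r*np.sin(a),np.full(60,p0[2]+dz+h)])
  cv2.polylines(E,[np.int32((q-[220,140])*3)],True,(0,255,0),1)
sd=imaging.capture('side');u=proj(sd,p0)[0].astype(int);print(u)
x,y=max(u[0]-20,0),u[1]-45
cv2.imwrite('pics/g.png',np.hstack([E,cv2.resize(sd['frame'][y:y+120,x-0:x+40],(200,600),interpolation=cv2.INTER_CUBIC)]))
E
```

```text
[383.13565198 271.38256521 142.13430294] [-0.05273461 -0.46936202 -2.76663938] [0.0264625  0.02651749 0.00485615]
[332 270]
```

View pics/g.png

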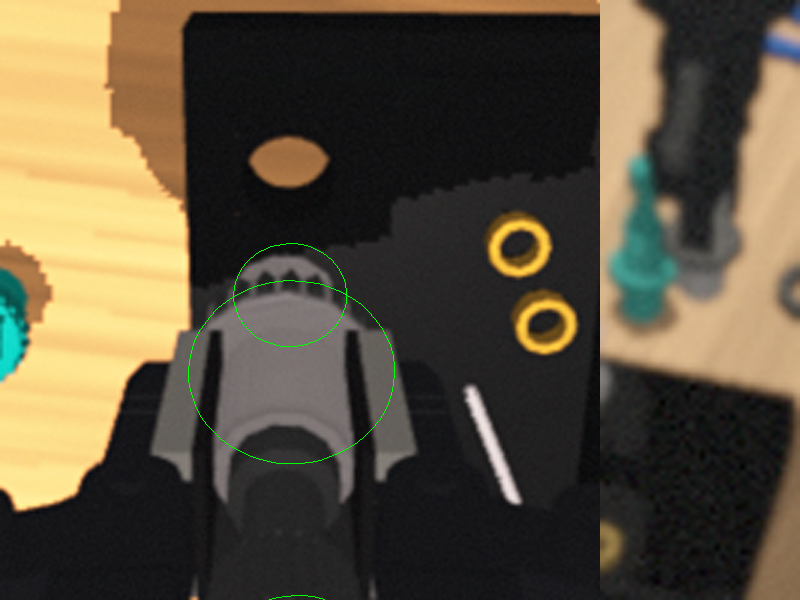

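In the crop the die sits between the pads: ring crescent at about y 285–330, foot at (290,260), lying about 2 mm towards tool −x of the overlay, and upright. The side view agrees, and the measured weight of 2.8 N fits the die. Next I lift and carry it towards the turret, hovering high for a last look.

>>> drive_tool(
  increments=[
    {"dx": 0,"dy": 0,"dz": -2,"twist": 0,"grip": 1},
    {"dx": 0,"dy": -1,"dz": -5,"twist": 0,"grip": 1},
    {"dx": -0.2,"dy": -3,"dz": -8,"twist": 0,"grip": 1},
    {"dx": -0.5,"dy": -6,"dz": -9.8,"twist": 0,"grip": 1},
    {"dx": -1,"dy": -9.5,"dz": -9.8,"twist": 0,"grip": 1},
    {"dx": -1.3,"dy": -13,"dz": -9.8,"twist": 0,"grip": 1},
    {"dx": -1.6,"dy": -16.5,"dz": -9.8,"twist": 0,"grip": 1},
    {"dx": -1.8,"dy": -20,"dz": -9.8,"twist": 0,"grip": 1},
    {"dx": -2,"dy": -23.5,"dz": -9.8,"twist": 0,"grip": 1},
    {"dx": -2.1,"dy": -27,"dz": -9.8,"twist": 0,"grip": 1},
    {"dx": -2.2,"dy": -30.5,"dz": -9.8,"twist": 0,"grip": 1},
    {"dx": -2.3,"dy": -34,"dz": -9.8,"twist": 0,"grip": 1},
    {"dx": -2.3,"dy": -37.5,"dz": -9.8,"twist": 0,"grip": 1},
    {"dx": -2.4,"dy": -41,"dz": -9.8,"twist": 0,"grip": 1},
    {"dx": -2.4,"dy": -44.5,"dz": -9.8,"twist": 0,"grip": 1},
    {"dx": -2.4,"dy": -48,"dz": -9.8,"twist": 0,"grip": 1},
    {"dx": -2.4,"dy": -51,"dz": -9.8,"twist": 0,"grip": 1},
    {"dx": -2.4,"dy": -53,"dz": -9.8,"twist": 0,"grip": 1},
    {"dx": -2.4,"dy": -53.4,"dz": -9.8,"twist": 0,"grip": 1},
    {"dx": -2.4,"dy": -53.4,"dz": -9.8,"twist": 0,"grip": 1},
  ],
)

```text
time: 11.6
ee_pos: [475.1, -254.9, 239.1]
tool_rot: [3.14, -0.002, -3.014]
contact_force: [-0.5, -0.8, -2.2]
width: 19.8
finger_force: 69.0
```

```bash
python3 - <<'E'
from h import *
from scipy.spatial.transform import Rotation as Ro
import pickle
s=telemetry.state();print(s['ee_pos'],s['tool_rot'],s['contact_force'],s['width'])
c=imaging.capture('wrist');T=np.eye(4);T[:3,:3]=Ro.from_euler('xyz',s['tool_rot']).as_matrix();T[:3,3]=s['ee_pos']
c['world_to_cam']=np.linalg.inv(T@c['T_tool_cam']);c['ee']=s['ee_pos'];pickle.dump(c,open('w5.pkl','wb'))
q=proj(c,[432,-277.5,98])[0];print(q)
a=np.linspace(0,2*np.pi,60)
x0,y0=int(np.clip(q[0]-120,0,400)),int(np.clip(q[1]-90,0,220))
E=cv2.resize(c['frame'][y0:y0+180,x0:x0+240],(800,600),interpolation=cv2.INTER_CUBIC);print(x0,y0)
def cir(x,y,z,r): cv2.polylines(E,[np.int32((proj(c,np.c_[x+r*np.cos(a),y+r*np.sin(a),0*a+z])-[x0,y0])*800/240)],True,(0,255,0),1)
cir(432,-277.5,98,12);cir(464,-301.5,95,65)
p=s['ee_pos'];cir(p[0]+2,p[1],p[2]-32.7,11);cir(p[0]+2,p[1],p[2]-1.7,17)
cv2.imwrite('pics/b.png',E)
E
```

```text
[ 475.14933558 -254.86922749  239.10602937] [ 3.13973533e+00 -1.50062111e-03 -3.01409798e+00] [-0.53992874 -0.75006001 -2.18141401] 19.789429384670246
[295.71885066 136.46514118]
175 46
```

View pics/b.png

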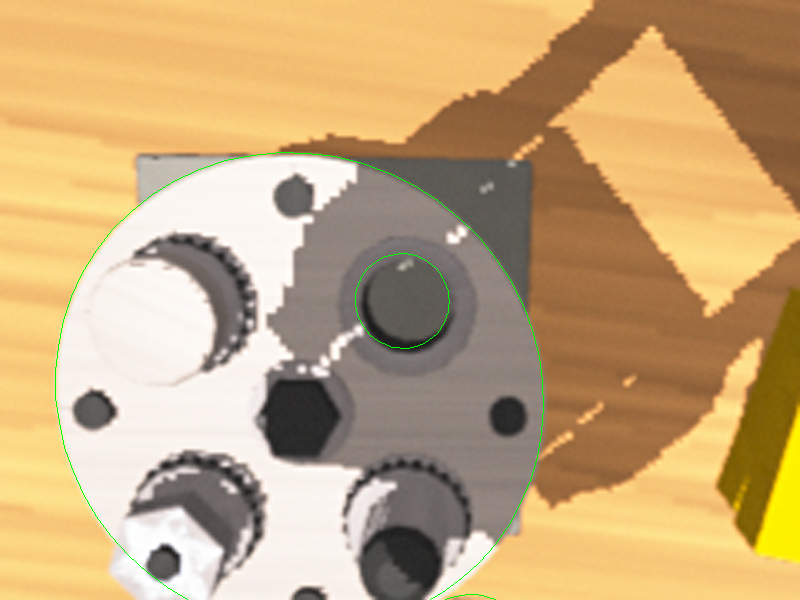

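The flange is centred at about (407,305) in the crop and my overlay at (402,301), so the bore is at about (433,−276.5). The disc outline matches. I move over the bore first, then go down.

>>> drive_tool(
  increments=[
    {"dx": 1,"dy": -0.4,"dz": 0,"twist": 0,"grip": 1},
    {"dx": 2.5,"dy": -0.9,"dz": 0,"twist": 0,"grip": 1},
    {"dx": 4,"dy": -1.4,"dz": 0,"twist": 0,"grip": 1},
    {"dx": 4.65,"dy": -1.6,"dz": 0,"twist": 0,"grip": 1},
    {"dx": 4.65,"dy": -1.6,"dz": 0,"twist": 0,"grip": 1},
    {"dx": 4.65,"dy": -1.6,"dz": 0,"twist": 0,"grip": 1},
    {"dx": 4.65,"dy": -1.6,"dz": 1,"twist": 0,"grip": 1},
    {"dx": 4.65,"dy": -1.6,"dz": 2.5,"twist": 0,"grip": 1},
    {"dx": 4.65,"dy": -1.6,"dz": 4,"twist": 0,"grip": 1},
    {"dx": 4.65,"dy": -1.6,"dz": 5.5,"twist": 0,"grip": 1},
    {"dx": 4.65,"dy": -1.6,"dz": 6.5,"twist": 0,"grip": 1},
    {"dx": 4.65,"dy": -1.6,"dz": 7,"twist": 0,"grip": 1},
    {"dx": 4.65,"dy": -1.6,"dz": 7,"twist": 0,"grip": 1},
  ],
)

```text
time: 12.95
ee_pos: [431.4, -276.5, 169.7]
tool_rot: [3.141, -0.001, -3.013]
contact_force: [0.2, -0.3, -1.7]
width: 19.7
finger_force: 69.0
```

>>> drive_tool(
  increments=[
    {"dx": 0,"dy": 0,"dz": 0.5,"twist": 0,"grip": 1},
    {"dx": 0,"dy": 0,"dz": 1.2,"twist": 0,"grip": 1},
    {"dx": 0,"dy": 0,"dz": 1.9,"twist": 0,"grip": 1},
    {"dx": 0,"dy": 0,"dz": 2.4,"twist": 0,"grip": 1},
    {"dx": 0,"dy": 0,"dz": 2.7,"twist": 0,"grip": 1},
    {"dx": 0,"dy": 0,"dz": 2.85,"twist": 0,"grip": 1},
    {"dx": 0,"dy": 0,"dz": 2.85,"twist": 0,"grip": 1},
    {"dx": 0,"dy": 0,"dz": 2.85,"twist": 0,"grip": 1},
    {"dx": 0,"dy": 0,"dz": 2.85,"twist": 0,"grip": 1},
    {"dx": 0,"dy": 0,"dz": 2.85,"twist": 0,"grip": 1},
  ],
)

```text
time: 13.95
ee_pos: [431.4, -276.8, 141.9]
tool_rot: [-3.141, 0.0, -3.013]
contact_force: [0.6, 0.2, -2.2]
width: 19.8
finger_force: 69.0
```

```bash
python3 - <<'E'
from h import *
# numeric check: foot/ring pixel profile along the tool's mid-plane in the wrist image vs. expected edges
from scipy.spatial.transform import Rotation as Ro
s=telemetry.state();print(s['ee_pos'],s['contact_force'],s['moment'],s['dq'].round(3))
c=imaging.capture('wrist');T=np.eye(4);T[:3,:3]=Ro.from_euler('xyz',s['tool_rot']).as_matrix();T[:3,3]=s['ee_pos']
c['world_to_cam']=np.linalg.inv(T@c['T_tool_cam']);p=s['ee_pos']
X=T[:3,0]
for o in(0,2):
  b=p-X*o
  print(o,'foot front',proj(c,b+X*11+[0,0,-32.7]).round(1),'ring top front',proj(c,b+X*17+[0,0,-1.7]).round(1),'ring bottom front',proj(c,b+X*17+[0,0,-10.7]).round(1))
for n,cx in(('bore -x edge',12),('flange -x edge',18)): print(n,proj(c,[432.8-cx,-276.5,98]).round(1))
u=int(proj(c,p-[0,0,32.7])[0,0])
g=cv2.cvtColor(c['frame'],cv2.COLOR_BGR2GRAY)
print(u,[(v,int(g[v,u-2:u+3].mean())) for v in range(185,262,2)])
E
```

```text
[ 431.42770661 -276.83143082  141.94856112] [ 0.57781728  0.19282665 -2.20660019] [ 0.01213836  0.02913073 -0.02968045] [ 0.001 -0.     0.002  0.001 -0.001 -0.001]
0 foot front [[316.8 221.2]] ring top front [[317.3 233.6]] ring bottom front [[317.2 226.3]]
2 foot front [[316.8 224.4]] ring top front [[317.3 237.4]] ring bottom front [[317.2 230. ]]
bore -x edge [[319.4 215.1]]
flange -x edge [[320.8 205.8]]
316 [(185, 125), (187, 131), (189, 134), (191, 135), (193, 137), (195, 136), (197, 134), (199, 132), (201, 132), (203, 133), (205, 128), (207, 108), (209, 113), (211, 109), (213, 110), (215, 101), (217, 90), (219, 90), (221, 91), (223, 91), (225, 96), (227, 106), (229, 96), (231, 48), (233, 34), (235, 38), (237, 85), (239, 118), (241, 109), (243, 113), (245, 110), (247, 113), (249, 108), (251, 106), (253, 107), (255, 106), (257, 106), (259, 106), (261, 107)]
```

The profile matches the model: flange edge at row 206, bore edge at row 215, ring front edge at row 237, which confirms the 2 mm offset. The foot is about 11 mm up, so I'll lower it 1 mm, settle and hand in.

>>> drive_tool(
  increments=[
    {"dx": 0.05,"dy": 0,"dz": 0.1,"twist": 0,"grip": 1},
    {"dx": 0.05,"dy": 0,"dz": 0.1,"twist": 0,"grip": 1},
    {"dx": 0.05,"dy": 0,"dz": 0.1,"twist": 0,"grip": 1},
    {"dx": 0.05,"dy": 0,"dz": 0.1,"twist": 0,"grip": 1},
    {"dx": 0.05,"dy": 0,"dz": 0.1,"twist": 0,"grip": 1},
    {"dx": 0.05,"dy": 0,"dz": 0.1,"twist": 0,"grip": 1},
  ],
)

```text
time: 14.6
ee_pos: [430.9, -276.8, 140.8]
tool_rot: [-3.142, -0.0, -3.013]
contact_force: [-0.1, -0.5, -2.1]
width: 19.9
finger_force: 69.0
```

```bash
python3 - <<'E'
from h import *
a=cv2.imread('pics/top0.png').astype(int);b=imaging.capture('top')['frame'].astype(int)
d=(abs(a-b).max(2)>60).astype(np.uint8)
n,_,st,_=cv2.connectedComponentsWithStats(d); print([s.tolist() for s in st[1:] if s[4]>15])
print(telemetry.state()['ee_pos'])
c=imaging.capture('top')['frame'];cv2.imwrite('pics/doorend.png',c)
P=imaging.capture('top');print(proj(P,[[641,121,202],[651,-101,202],[634,121,202],[644,-101,202]]).round(1).tolist())
g=cv2.cvtColor(c,cv2.COLOR_BGR2GRAY)
for u in(300,330,355): print(u,g[150:172,u].tolist())
print(bot.hand_in())
E
```

```text
[[292, 157, 72, 77, 1203], [436, 195, 5, 6, 16], [65, 197, 405, 203, 21167], [395, 227, 5, 9, 29], [453, 237, 14, 14, 40], [240, 239, 11, 9, 61], [278, 246, 12, 11, 65], [57, 312, 16, 20, 154], [317, 342, 35, 29, 319], [288, 348, 23, 34, 227], [270, 381, 20, 19, 211], [342, 383, 11, 17, 93]]
[ 430.88144869 -276.82194621  140.79985834]
[[293.2, 158.6], [364.8, 160.6], [293.0, 160.8], [364.7, 162.8]]
300 [139, 139, 138, 139, 143, 94, 63, 150, 143, 143, 150, 58, 64, 80, 68, 67, 66, 68, 67, 66, 63, 65]
330 [147, 146, 144, 148, 148, 146, 176, 62, 125, 147, 148, 159, 70, 66, 77, 67, 67, 68, 68, 67, 67, 69]
355 [143, 144, 144, 144, 145, 144, 145, 159, 50, 100, 149, 148, 154, 93, 65, 78, 67, 67, 67, 67, 67, 65]
the job is handed in; nothing more can be done
None
```

The job is handed in, with no verdict returned: the cabinet door is pushed shut and looks flush, and the slim-stemmed die is held upright over the empty bushing, its foot about 10 mm above it by my measurements, nothing else disturbed that I saw.

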